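# Turn the recipe book back one leaf and put the page keeper over it

### The arm

A 6-joint arm with a two-finger parallel gripper is mounted at the origin on a cart in front of the work surface, level with it; the furniture and walls round the work are solid. World frame = base frame: x ahead of the robot, y to its left, z up, the work surface at z = 0. Lengths are in mm, angles in rad, forces in N, time in s.
With the tool pointing down it reaches from about 300 to 775 mm from the base axis. Payload 14.6 kg.
Tool frame: the origin (TCP) lies midway between the tips of the shut fingers; the grasp point (between the pads) lies behind it (manip.grip_depth is the z of the grasp point in the tool frame, in mm); z points along the fingers, y is the line along which they close (so a half turn about z gives the same grasp; the last joint's range is limited). The gripper opens to 94 mm and grips with 3 to 60 N. Pads are 16 mm wide; open, the fingers measure 119 mm over their backs; the gripper's body (75 mm by 177 mm) begins 78 mm behind the grasp point.
Start: joints at [-1.258, 0.3, 1.521, -0, 1.321, -0.067], TCP at [203.896, -510.799, 205.446] pointing down, gripper open.
Joint ranges: [-3.03, 3.03], [-0.79, 2.21], [0.23, 2.52], [-1.04, 4.18], [0, 3.07], [-2.55, 2.55]. Speed limits (rad/s): [2.22, 2.22, 2.57, 3.14, 3.14, 3.14].

### API

Orientations are given as [roll, pitch, yaw] about the fixed x, y, z axes, in that order (R = Rz(yaw) Ry(pitch) Rx(roll)).
In Python, from cell import manip gives the robot as it stands.
- The arm moves only by the shell command python3 nudge.py [OPENING] [FORCE], which reads ROWS from standard input. ROWS is a JSON list that holds a single list of rows (three levels of brackets), with 1 to 5 rows, each of 6 numbers: dx, dy, dz in normalised numbers (1 is 60 cm), then a rotation vector rx, ry, rz in parts of the range, where 1.0 means pi rad; each row is the pose to reach, as a shift and turn from the pose commanded when the command began, along the tool's axes at that moment; what a row does not reach only later rows make up. A row lasts 1/10 s, in which the tool goes at most 50 mm and 0.15 rad, less where a joint would pass 70% of its speed; a pose out of reach is approached as far as the arm can. OPENING is the finger opening in mm, set as the command begins (- or left out keeps the last). The fingers move at their own pace and stop on an object; FORCE is the grip in N (left out, the last holds). Time passes only in rows, so rows that do not move let the fingers close. It prints the time, the measured TCP pose, the force, the opening and the grip force at its end. A shift or turn number past 1, either way, is cut back to 1. Input that does not fit is refused with a message, and nothing moves.
- manip.read_state(): the state, without advancing time (a new reading comes with each control period).
- manip.camera(name): name is "scene" or "top"; returns (picture, depth): 420x560x3 uint8, red, green, blue; 420x560 float32, mm along the optical axis (not along the pixel's ray), 0 where there is no reading.
- manip.camera_info(name): a dict with "K" (3x3 intrinsics, pixels), "dist" ([k1, k2, p1, p2, k3] as OpenCV has them; the pictures are not rectified), "rvec" (rotation vector, rad) and "tvec" (3), from world to camera coordinates, as OpenCV has them. Camera axes: x right, y down, z forward; pixel columns grow to the right and rows downward; lengths in mm; the calibration is good to about 2 mm. A picture is of the moment at which its call begins. camera_info takes no time and is no camera call.
- manip.sign_off(): hands the job in; it is judged then, once.
The state is a dict: "clock": time; "joints": joint angles; "qd": joint speeds; "effort": joint torques, N m; "eef_pos": TCP position; "eef_rot": TCP orientation; "wrist_force": force on the tool from outside, world axes, zero at the start; "moment": the same for the moment, N m; "finger_gap": finger opening in mm; "finger_force": force on a finger pad.
Only numpy, scipy, OpenCV 4.12 (cv2) and the standard library are available. Lean on these libraries where they do the work, as an engineer would, in place of code of your own. Each camera call takes 0.05 s, during which the arm holds its last target. There are 200 camera calls.

### The job

Turn the ring-bound recipe book on its wooden stand back by one leaf: with a fingertip, push the steel keeper bar round off the left-hand page until it points out towards you, clear of both pages; then lift the top left-hand leaf from under its tab and flip it over the rings so that it lies flat on the right-hand page; then push the keeper on round until its end lies well over that turned leaf. Work gently with the fingertips or the outside of the fingers, without pinching or gripping anything, turn only the one leaf (the next leaf below stays down), and do not disturb the ramekins and the marker.

Things in the scene. Friction and masses are not known exactly. Their poses are not given: they have to be found in the camera images.
- stand: Open recipe book on a fixed wooden plinth 195 x 244 mm, its top 30 mm above the worktop, sides at y = +-122 mm, front at x = -105 mm. Origin: on the worktop below the middle of the ring spine; z up, x along the spine away from the robot, y from the spine to the left-hand page. Spine axis 39.5 mm above the worktop; four steel rings rise to 52 mm.
- top_leaf: Leaf to turn: rigid plastic page 3 mm thick, about 80 g, top of the left-hand stack. Reaches from 6 to 135 mm from the spine axis, x -77.5 to +77.5 mm along it; leaves below end at 135 mm too. Origin: on the spine axis, mid thickness; at the start y points left along the leaf, z up; it turns about x. More than 15 N from the fingers counts as gripping or forcing it.
- leaf_tab (a point): On the tab of the top leaf, mid thickness, 149 mm from the spine axis. The tab, in the middle of the outer edge, is 34 mm wide (x -17 to +17 mm) and 3 mm thick and reaches to 163 mm from the spine; below it is nothing down to the worktop, 38 mm beneath.
- leaf_turn (a joint): Angle of the top leaf about the ring spine: 0 = flat on the left (as at the start), 1.57 = upright, 3.14 = flat on the right. It turns freely, a little damped, and falls to the nearer side by its own weight.
- next_tab (a point): Point on the tab of the next leaf below, which must stay down: the same shape of leaf, 4 mm lower, its tab 34 mm wide and centred 50 mm farther from the robot along the spine (x = +50 mm).
- next_turn (a joint): Angle of the next leaf below about the spine: 0 = flat on the left, where it stays.
- keeper: Flat steel bar 12 mm wide, 3 mm thick, reaching 80 mm from its pivot, underside 43.5 mm above the worktop (2.5 mm above the leaf). Pivot: at x = -89.5 mm, y = 0 of the stand, 12 mm nearer the robot than the leaves' edge. Origin: on the pivot, at the underside; the bar runs along its own -x. It blocks a leaf it lies over. More than 15 N from the fingers counts as forcing it.
- keeper_knob (a point): Middle of the small steel knob on the keeper, 68 mm from the pivot: 12 mm in diameter, from 46.5 to 62.5 mm above the worktop. Push it sideways.
- keeper_turn (a joint): Angle of the keeper, seen from above, anticlockwise positive: 0 = pointing straight out to the front (stand -x); -2.0 to -2.3 = over the left-hand page (as at the start); between -1.45 and 1.45 = clear of both pages; beyond 1.95 = well over the right-hand page; stops at -2.4 and 2.4. It turns stiffly (about 0.5 N at the knob) and stays where it is left.
- ramekin_e: Small white ribbed ramekin, 67 mm across, 39 mm tall, right of the stand; leave it. Origin: centre of its underside.
- ramekin_f: Larger white ribbed ramekin, 77 mm across, 42 mm tall, right of the stand; leave it. Origin: centre of its underside.
- marker: Marker pen with black cap, 135 mm long, 16 mm thick, lying on the worktop left of and nearer than the stand; leave it. Origin: middle of its underside.

How it is judged (in metres and radians):
On the way, in this order (a step that is already met when the one before it is completed fails the run):
1. the keeper is pushed clear of both pages, the leaf still lying on the left (value of joint keeper_turn between -1.45 and 1.45 rad and value of joint leaf_turn below 0.1 rad), for 0.1 s.
2. the top leaf lies flat on the right-hand page, the keeper still clear (value of joint keeper_turn between -1.45 and 1.45 rad and value of joint leaf_turn above 3.08 rad), for 0.2 s.
3. the keeper lies well over the turned leaf (value of joint keeper_turn above 1.95 rad and value of joint leaf_turn above 3.08 rad), for 0.2 s.
At the end, for the whole second after the job is handed in: The top leaf lies flat on the right (within 0.06 rad), the next leaf still flat on the left (within 0.06 rad), the keeper at rest over the turned leaf (beyond 1.95 rad), and the ramekins and the marker within 20 mm of where they stood (all of step 3 and value of joint next_turn below 0.06 rad and velocity of joint keeper_turn below 0.1 rad/s and distance of each of ramekin_e, ramekin_f, marker from where it was at the start of the episode below 0.02 m); the robot touches nothing.
It fails at once if the next leaf was lifted too (value of joint next_turn above 0.25 rad).
It fails at once if the leaf was gripped or forced (more than 15 N) (contact force between the fingers and top_leaf above 15 N).
It fails at once if the keeper was gripped or forced (more than 15 N) (contact force between the fingers and keeper above 15 N).
It fails at once if a ramekin or the marker was lifted or pushed away (distance of any of ramekin_e, ramekin_f, marker from where it was at the start of the episode above 0.03 m or height (world z) of any of ramekin_e, ramekin_f, marker above 0.015 m).
It also fails if it takes over 67 s, if anything falls off the work surface, if the arm or the gripper's body presses on something with over 40 N, if the wrist force passes 120 N, or if a joint passes its speed limit or range.

## Working session

There is one attempt and no reset: what is moved stays moved. The work goes in short steps, Python scripts to look and compute and a shell command to move; the robot and the scene stay as the last step left them, time stands still between calls to the robot, and variables do not carry over. Pictures are saved under pics/ and viewed, at most 10 in all, crops included, and the job is handed in when it is done.

```bash
ls; mkdir -p pics; cat > h.py <<'E'
import numpy as np, cv2
from cell import manip
def snap(cam,fn=None):
    p,d=manip.camera(cam)
    if fn: cv2.imwrite('pics/'+fn,cv2.cvtColor(p,cv2.COLOR_RGB2BGR))
    return p,d
def world(cam,d):
    i=manip.camera_info(cam);K=np.array(i['K'],float);R=cv2.Rodrigues(np.array(i['rvec'],float))[0];t=np.array(i['tvec'],float).ravel()
    h,w=d.shape;u,v=np.meshgrid(np.arange(w),np.arange(h))
    q=cv2.undistortPoints(np.stack([u,v],-1).reshape(-1,1,2).astype(float),K,np.array(i['dist'],float)).reshape(h,w,2)
    c=np.dstack([q[...,0]*d,q[...,1]*d,d]); return (c-t)@R   # R^T(c-t)
E
python3 - <<'E'
from h import *
a=snap('scene','s0.png');b=snap('top','t0.png')
np.savez('d0.npz',s=a[1],t=b[1])
print(manip.grip_depth,manip.read_state())
E
```

```text
cell.py
nudge.py
pics
-18.8 {'clock': 0.1, 'joints': array([-1.25757104e+00,  3.00416840e-01,  1.52154186e+00, -5.78185128e-06,
        1.32067145e+00, -6.65951481e-02]), 'qd': array([ 0.00071187, -0.00092295, -0.00141173,  0.00012415, -0.00090515,
       -0.00057241]), 'effort': array([-1.68445771e-03, -5.32649446e+01, -3.53289163e+01,  7.08098849e-02,
        2.34610919e-02, -4.09294887e-05]), 'eef_pos': array([ 203.8393274 , -510.57573229,  204.93267602]), 'eef_rot': array([-3.14055708e+00, -6.34532356e-05,  3.79821838e-01]), 'wrist_force': array([-0.09370819, -0.46843619,  0.39097868]), 'moment': array([-0.02672836,  0.02831717, -0.03326093]), 'finger_force': 0.0, 'finger_gap': 93.91940046276827}
```

View pics/t0.png

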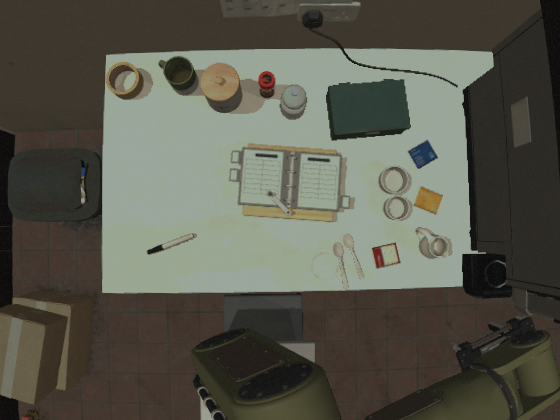

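View pics/s0.png

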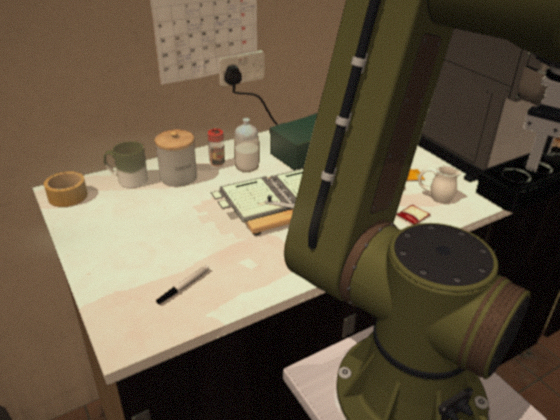

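```bash
python3 - <<'E'
from h import *
d=np.load('d0.npz')['t'];W=world('top',d)
p=cv2.imread('pics/t0.png')
cv2.imwrite('pics/t0c.png',cv2.resize(p[135:230,220:360],None,fx=5.7,fy=5.7,interpolation=cv2.INTER_CUBIC))
for u,v in [(130,200),(234,174),(236,157),(346,202),(270,193),(289,212),(260,170),(320,170),(292,180),(395,180),(397,208),(172,244),(300,217)]:
    print((u,v),W[v,u].round(0))
z=W[...,2];m=np.zeros(z.shape,bool);m[135:230,220:360]=1
m&=(z>22)&(z<70)
r=cv2.minAreaRect(W[m][:,:2].astype(np.float32));print(r)
# leaf level points
for lo,hi in[(22,34),(34,48),(48,70)]:
    k=m&(z>lo)&(z<hi);q=W[k];print(lo,k.sum(),q.min(0).round(),q.max(0).round())
np.set_printoptions(linewidth=250)
print(z[185:215:1,264:296].round(0).astype(int))
E
```

```text
(130, 200) [550. 349.  -6.]
(234, 174) [611.  51.  44.]
(236, 157) [658.  46.  38.]
(346, 202) [ 531. -247.   38.]
(270, 193) [557. -44.  63.]
(289, 212) [507. -93.  54.]
(260, 170) [621. -18.  41.]
(320, 170) [ 619. -179.   37.]
(292, 180) [ 593. -104.   34.]
(395, 180) [ 593. -392.    5.]
(397, 208) [ 515. -394.    7.]
(172, 244) [426. 225.  15.]
(300, 217) [ 494. -123.   30.]
((609.6337890625, -108.99981689453125), (343.8067321777344, 238.6494903564453), 85.02803039550781)
22 1491 [ 482. -291.   22.] [717.  57.  34.]
34 5857 [ 493. -288.   34.] [713.  62.  48.]
48 115 [ 501. -272.   48.] [711.  24.  66.]
[[  43   40   36   41   40   41   45   40   40   41   39   40   36   41   42   40   42   41   40   42   36   45   41   51   53   52   49   52   53   50   36   33]
 [  42   43   42   40   42   40   39   44   43   39   42   43   41   43   43   41   42   40   42   40   42   40   44   45   35   35   31   36   33   49   51   38]
 [  43   39   43   43   41   45   42   42   47   37   40   42   42   43 1216   41   38   41   44   42   42   37   42   40   36   32   35   35   37   34   36   
[... 3705 characters left out ...]
1   50   50   48   51   27   27   31   33   29]
 [  27   28   32   34   30   35   31   32   32   30   31   29   31   28   30   33   28   27   35   32   30   48   52   51   50   49   47   49   33   32   34   31]
 [  31   31   25   31   31   33   32   31   30   30   29   29   29   35   29   28   28   25   30   28   26   31   51   47   51   54   53   54   28   27   29   30]
 [  34   31   31   24   31   30 1216   31   31   32   32   28   26   29   33   33   31   28   29   31   31   33   53   51 1216   52   53   51   33   26   31   31]
 [  29   30   27   29   31   33   26   29   29   30   30   29   33   29   25   30   27   32   33   31   31   35   47   51   47   46   50   29   27   29   23   33]]
```

View pics/t0c.png

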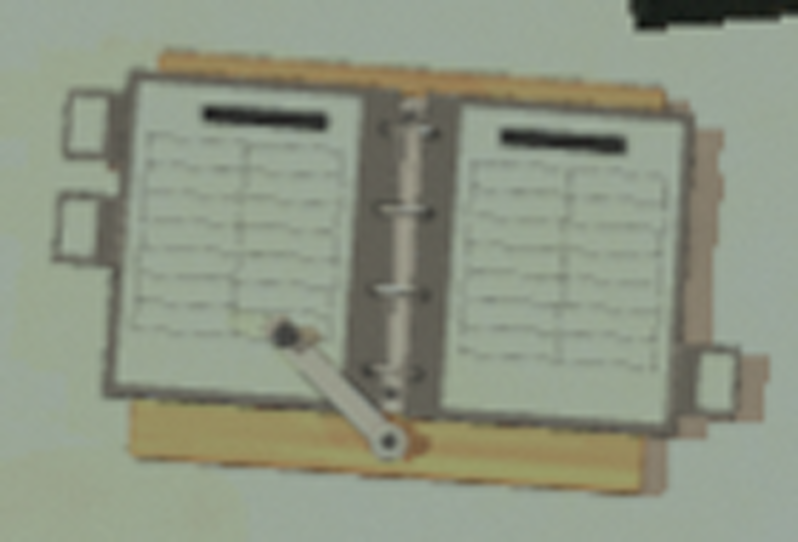

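```bash
cat >> h.py <<'E'
def ray(cam,uv,z):
    i=manip.camera_info(cam);R=cv2.Rodrigues(np.array(i['rvec'],float))[0];t=np.array(i['tvec'],float).ravel()
    q=cv2.undistortPoints(np.array(uv,float).reshape(-1,1,2),np.array(i['K'],float),np.array(i['dist'],float)).reshape(-1,2)
    o=-R.T@t; r=np.c_[q,np.ones(len(q))]@R; z=np.broadcast_to(z,len(q))
    return o+r*((z-o[2])/r[:,2])[:,None]
E
python3 - <<'E'
from h import *
c=np.array([[389,440],[286,334],[77,228],[85,125],[133,73],[107,395],[692,117],[668,432],[405,130],[404,209],[397,291],[391,373]])/5.7+[220,135]-0.4
z=[47,62.5,41,37,41,41,37,37,52,52,52,52]
P=ray('top',c,z)
for n,p in zip('pivot knob tab ntab TL BL TR BR r1 r2 r3 r4'.split(),P):print(n,p.round(1))
e=[P[4]-P[5],P[6]-P[7],P[8]-P[11],P[3]-P[2]];print([np.arctan2(v[1],v[0]).round(4) for v in e])
e=[P[4]-P[6],P[5]-P[7]];print([np.arctan2(-v[0],v[1]).round(4) for v in e],[np.linalg.norm(v).round(1) for v in e], np.linalg.norm((P[4]-P[5])[:2]))
yaw=-np.mean([0]) 
E
```

```text
pivot [507.5 -90.3  47. ]
knob [556.2 -43.4  62.5]
tab [609.7  53.8  41. ]
ntab [659.1  49.9  37. ]
TL [682.8  26.7  41. ]
BL [531.   40.6  41. ]
TR [ 658.6 -237.2   37. ]
BR [ 509.5 -221.6   37. ]
r1 [ 651.6 -100.4   52. ]
r2 [614.5 -99.1  52. ]
r3 [576.3 -95.1  52. ]
r4 [538.3 -91.6  52. ]
[np.float64(-0.0911), np.float64(-0.1041), np.float64(-0.0769), np.float64(-0.0782)]
[np.float64(-0.0917), np.float64(-0.0818)] [np.float64(265.1), np.float64(263.2)] 152.4660132292372
```

```bash
cat >> h.py <<'E'
from scipy.spatial.transform import Rotation as Ro
YAW=-0.088; O=np.array([596,-97.3,0]); S=Ro.from_euler('z',YAW)
def st():
    s=manip.read_state(); return np.array(s['eef_pos']),Ro.from_euler('xyz',s['eef_rot']),s
def go(*targets,tilt=0.,cur=None):
    """targets in stand frame -> shift in the current tool axes, mm + rotvec"""
    p,R,s=st(); Rt=S*Ro.from_euler('x',np.pi)*Ro.from_euler('y',tilt)
    print('clock',s['clock'].__round__(1),'stand pos',S.inv().apply(p-O).round(1),'F',s['wrist_force'].round(1),'gap',round(s['finger_gap']), 'q',s['joints'].round(2))
    for t in targets: print(t,'->',R.inv().apply(S.apply(t)+O-p).round(1),(R.inv()*Rt).as_rotvec().round(3))
E
python3 -c "
from h import *
go((-22,31,205),(-22,31,120))"
```

```text
clock 0.1 stand pos [-354.3 -446.1  204.9] F [-0.1 -0.5  0.4] gap 94 q [-1.26  0.3   1.52 -0.    1.32 -0.07]
(-22, 31, 205) -> [ 5.118e+02 -2.760e+02  3.000e-01] [-0.001  0.     0.468]
(-22, 31, 120) -> [ 511.8 -275.9   85.3] [-0.001  0.     0.468]
```

Units first: shifts go in shares of 60 cm and turns go in shares of pi rad. So 200 mm / 600 = 0.3333, 160 mm / 600 = 0.2667, 0.468 rad / 3.1416 = 0.149.

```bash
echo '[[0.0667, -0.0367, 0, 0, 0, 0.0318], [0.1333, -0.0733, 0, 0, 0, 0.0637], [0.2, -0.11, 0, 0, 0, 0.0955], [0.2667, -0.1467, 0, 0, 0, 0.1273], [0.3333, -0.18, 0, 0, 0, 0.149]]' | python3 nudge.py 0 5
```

```text
refused: ROWS must be a list holding one list of rows, three levels of brackets. Nothing was moved.
```

I used the wrong layout. The manual says a list holding one list of rows, three levels of brackets; once more.

```bash
echo '[[[0.0667, -0.0367, 0, 0, 0, 0.0318], [0.1333, -0.0733, 0, 0, 0, 0.0637], [0.2, -0.11, 0, 0, 0, 0.0955], [0.2667, -0.1467, 0, 0, 0, 0.1273], [0.3333, -0.18, 0, 0, 0, 0.149]]]' | python3 nudge.py 0 5
python3 -c "
from h import *
go((-22,31,205),(-22,31,120))"
```

```text
clock: 0.6
eef_pos: [350.3, -334.6, 205.3]
eef_rot: [-3.141, 0.0, -0.092]
wrist_force: [0.7, -1.1, 0.6]
finger_gap: 57.4
finger_force: 0.0
clock 0.6 stand pos [-223.9 -258.   205.3] F [ 0.7 -1.1  0.6] gap 57 q [-0.84  0.15  1.7   0.    1.29  0.83]
(-22, 31, 205) -> [ 200.6 -289.9    0.4] [-0.     0.    -0.004]
(-22, 31, 120) -> [ 200.6 -289.9   85.4] [-0.     0.    -0.004]
```

Scaled: -188 mm / 600 = -0.3133, -150 mm / 600 = -0.25.

```bash
echo '[[[0.0433, -0.0633, 0, 0, 0, 0], [0.0867, -0.1267, 0, 0, 0, 0], [0.13, -0.1883, 0, 0, 0, 0], [0.1733, -0.25, 0, 0, 0, 0], [0.2167, -0.3133, 0, 0, 0, 0]]]' | python3 nudge.py
echo '[[[0.04, -0.06, 0, 0, 0, 0], [0.08, -0.1167, 0.0167, 0, 0, 0], [0.1133, -0.1633, 0.0667, 0, 0, 0], [0.1133, -0.1633, 0.1167, 0, 0, 0], [0.1133, -0.1633, 0.1333, 0, 0, 0]]]' | python3 nudge.py
python3 -c "
from h import *
snap('top','t1.png');snap('scene','s1.png')
go((-22,31,90),(-22,31,53))"
```

```text
clock: 1.1
eef_pos: [496.5, -158.9, 205.3]
eef_rot: [-3.142, 0.0, -0.088]
wrist_force: [0.2, -0.2, -0.6]
finger_gap: 17.5
finger_force: 0.0
clock: 1.6
eef_pos: [570.8, -67.9, 122.0]
eef_rot: [-3.141, 0.005, -0.087]
wrist_force: [0.5, -0.2, 0.4]
finger_gap: 0.3
finger_force: 0.0
clock 1.7 stand pos [-27.1  25.9 124.4] F [0.3 0.  0.5] gap 0 q [-0.18  0.43  1.53 -0.    1.18  1.48]
(-22, 31, 90) -> [ 5.2 -5.1 34.3] [-0.     0.003 -0.   ]
(-22, 31, 53) -> [ 5.3 -5.1 71.3] [-0.     0.003 -0.   ]
```

Scaled: 71 mm / 600 = 0.1183, 68 mm / 600 = 0.1133.

```bash
echo '[[[0.005, -0.005, 0.0417, 0, 0, 0], [0.0083, -0.0083, 0.0917, 0, 0, 0], [0.0083, -0.0083, 0.1133, 0, 0, 0], [0.0083, -0.0083, 0.1183, 0, 0, 0], [0.0083, -0.0083, 0.1183, 0, 0, 0]]]' | python3 nudge.py
echo '[[[-0.005, -0.005, 0, 0, 0, 0], [-0.01, -0.0083, 0, 0, 0, 0], [-0.015, -0.0133, 0, 0, 0, 0], [-0.02, -0.0167, 0, 0, 0, 0], [-0.025, -0.0217, 0, 0, 0, 0]]]' | python3 nudge.py
python3 -c "
from h import *
snap('top','t2.png')
go((-37.5,43.8,53),(-52.8,57.2,53),(-71,65.5,53))"
```

```text
clock: 2.2
eef_pos: [577.9, -64.9, 55.7]
eef_rot: [3.141, -0.001, -0.089]
wrist_force: [0.0, 0.5, 1.3]
finger_gap: 0.6
finger_force: 0.0
clock: 2.7
eef_pos: [563.6, -49.8, 54.8]
eef_rot: [3.142, -0.001, -0.088]
wrist_force: [1.5, 0.4, 0.9]
finger_gap: 0.5
finger_force: 0.2
clock 2.8 stand pos [-36.9  44.8  54.6] F [-0.7  0.7  0.8] gap 0 q [-0.15  0.5   1.62  0.    1.02  1.51]
(-37.5, 43.8, 53) -> [-0.6  1.   1.6] [-0. -0.  0.]
(-52.8, 57.2, 53) -> [-15.9 -12.4   1.6] [-0. -0.  0.]
(-71, 65.5, 53) -> [-34.1 -20.7   1.6] [-0. -0.  0.]
```

```bash
python3 -c "
import cv2
a=cv2.imread('pics/t2.png')[140:240,220:340];b=cv2.imread('pics/s1.png')[150:250,190:310]
cv2.imwrite('pics/c2.png',cv2.resize(cv2.hconcat([a,b]),None,fx=3.3,fy=3.3,interpolation=cv2.INTER_CUBIC))"
```

```text
(no output)
```

View pics/c2.png

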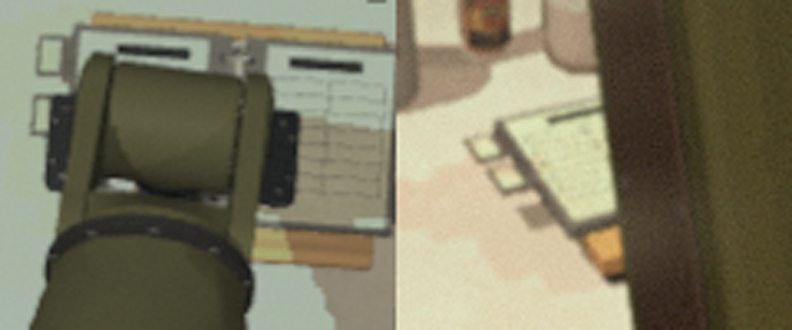

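Scaled: -44 mm / 600 = -0.0733, -34 mm / 600 = -0.0567.

```bash
echo '[[[-0.0133, -0.01, 0.0017, 0, 0, 0], [-0.0267, -0.02, 0.0017, 0, 0, 0], [-0.0417, -0.0283, 0.0017, 0, 0, 0], [-0.0567, -0.035, 0.0017, 0, 0, 0], [-0.0733, -0.0383, 0.0017, 0, 0, 0]]]' | python3 nudge.py
echo '[[[-0.0167, 0, 0, 0, 0, 0], [-0.0333, 0.0017, 0, 0, 0, 0], [-0.05, 0.005, 0, 0, 0, 0], [-0.0667, 0.0117, 0, 0, 0, 0], [-0.08, 0.02, 0, 0, 0, 0]]]' | python3 nudge.py
echo '[[[-0.0133, 0.0117, 0, 0, 0, 0], [-0.0233, 0.0233, 0, 0, 0, 0], [-0.0333, 0.0383, 0, 0, 0, 0], [-0.04, 0.0533, 0, 0, 0, 0], [-0.04, 0.0533, 0, 0, 0, 0]]]' | python3 nudge.py
python3 -c "
from h import *
go((-153.5,22.8,53),(-153.5,42,53),(-80,180,180))"
```

```text
clock: 3.25
eef_pos: [521.0, -22.8, 53.5]
eef_rot: [3.142, -0.0, -0.088]
wrist_force: [0.9, 0.4, -0.5]
finger_gap: 0.4
finger_force: 0.4
clock: 3.75
eef_pos: [472.2, -31.3, 53.5]
eef_rot: [-3.142, -0.0, -0.088]
wrist_force: [0.4, -0.0, 0.4]
finger_gap: 0.5
finger_force: 0.5
clock: 4.25
eef_pos: [445.7, -61.8, 53.4]
eef_rot: [3.142, 0.0, -0.089]
wrist_force: [-0.0, -1.1, -0.1]
finger_gap: 0.4
finger_force: 0.0
clock 4.2 stand pos [-152.8   22.1   53.4] F [-0.  -1.1 -0.1] gap 0 q [-0.22  0.28  1.94 -0.    0.92  1.44]
(-153.5, 22.8, 53) -> [-0.7 -0.7  0.4] [ 0.     0.    -0.001]
(-153.5, 42, 53) -> [ -0.7 -19.9   0.4] [ 0.     0.    -0.001]
(-80, 180, 180) -> [  72.6 -158.  -126.6] [ 0.     0.    -0.001]
```

Scaled: -130 mm / 600 = -0.2167, -110 mm / 600 = -0.1833, 0.38 rad / 3.1416 = 0.121.

```bash
echo '[[[0, -0.0333, 0, 0, 0, 0], [0, -0.0667, -0.05, 0, 0, 0], [0, -0.1, -0.125, 0, 0.0318, 0], [0.0167, -0.1583, -0.1667, 0, 0.0764, 0], [0.0333, -0.2167, -0.1833, 0, 0.121, 0]]]' | python3 nudge.py
echo '[[[0.0167, -0.05, 0, 0, 0.0318, 0], [0.0333, -0.0833, 0, 0, 0.0637, 0], [0.05, -0.1167, 0, 0, 0.0955, 0], [0.05, -0.1167, 0, 0, 0.1273, 0], [0.05, -0.1167, 0, 0, 0.1273, 0]]]' | python3 nudge.py
python3 -c "
from h import *
a,_=snap('top');b,_=snap('scene')
a=cv2.resize(a[130:250,200:360],None,fx=2.5,fy=2.5);b=cv2.resize(b[100:280,140:340],None,fx=1.667,fy=1.667)
cv2.imwrite('pics/c3.png',cv2.cvtColor(cv2.hconcat([a,b]),cv2.COLOR_RGB2BGR))
go((-5,200,60),(-5,200,20),(-5,156,20),tilt=.785)"
```

```text
clock: 4.75
eef_pos: [479.3, 68.2, 167.0]
eef_rot: [-3.139, -0.39, -0.09]
wrist_force: [0.8, -0.4, -1.4]
finger_gap: 0.8
finger_force: 0.0
clock: 5.25
eef_pos: [512.6, 127.3, 181.6]
eef_rot: [3.141, -0.766, -0.07]
wrist_force: [-0.3, -0.6, 0.4]
finger_gap: 0.4
finger_force: 0.0
clock 5.3 stand pos [-101.9  216.1  182.4] F [ 0.1 -0.2 -0.2] gap 1 q [ 0.3  -0.02  2.13 -0.73  0.39  2.55]
(-5, 200, 60) -> [-14.5  17.7 155.3] [-0.01   0.022 -0.003]
(-5, 200, 20) -> [-42.1  18.1 184.2] [-0.01   0.022 -0.003]
(-5, 156, 20) -> [-42.   62.1 183.7] [-0.01   0.022 -0.003]
```

View pics/c3.png

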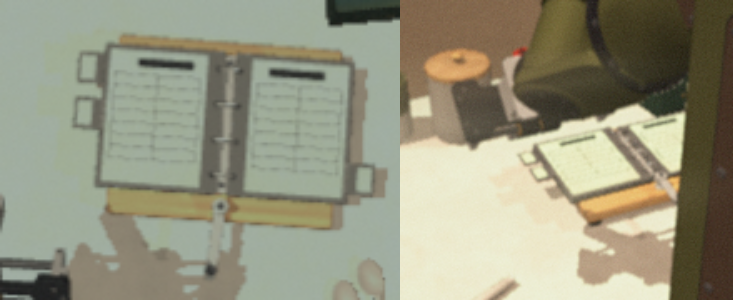

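```bash
sed -i 's/tilt=0.,cur=None/tilt=0.,yaw=YAW/; s/Rt=S\*Ro/Rt=Ro.from_euler("z",yaw)*Ro/' h.py
python3 -c "
from h import *
go((-90,200,170),(-12,200,80),tilt=.7,yaw=.11)"
```

```text
clock 5.3 stand pos [-101.9  216.1  182.4] F [ 0.1 -0.2 -0.2] gap 1 q [ 0.3  -0.02  2.13 -0.73  0.39  2.55]
(-90, 200, 170) -> [ 0.1 16.3 17. ] [ 0.122 -0.064 -0.15 ]
(-12, 200, 80) -> [ -5.7  17.5 136. ] [ 0.122 -0.064 -0.15 ]
```

Scaled: 17 mm / 600 = 0.0283, 16 mm / 600 = 0.0267, -0.15 rad / 3.1416 = -0.0477.

```bash
echo '[[[0, 0.0083, 0.0083, 0.0127, -0.0064, -0.0159], [0, 0.0167, 0.0167, 0.0255, -0.0127, -0.0318], [0, 0.0267, 0.0283, 0.0388, -0.0204, -0.0477], [0, 0.0267, 0.0283, 0.0388, -0.0204, -0.0477], [0, 0.0267, 0.0283, 0.0388, -0.0204, -0.0477]]]' | python3 nudge.py
python3 -c "
from h import *
go((-12,200,80),(-12,200,15),(-12,156,15),tilt=.7,yaw=.11)"
```

```text
clock: 5.85
eef_pos: [524.9, 109.5, 170.4]
eef_rot: [3.141, -0.7, 0.111]
wrist_force: [-0.4, -0.4, -0.3]
finger_gap: 0.4
finger_force: 0.0
clock 5.8 stand pos [-89.  199.7 170.4] F [-0.4 -0.4 -0.3] gap 0 q [ 0.15  0.    2.12 -0.08  0.32  1.68]
(-12, 200, 80) -> [ -0.5  14.9 117.8] [-0.    -0.     0.001]
(-12, 200, 15) -> [-42.4  14.9 167.5] [-0.    -0.     0.001]
(-12, 156, 15) -> [-49.   58.  161.9] [-0.    -0.     0.001]
```

Scaled: 162 mm / 600 = 0.27, 142 mm / 600 = 0.2367.

```bash
echo '[[[0, 0.0083, 0.0667, 0, 0, 0], [0, 0.0167, 0.1333, 0, 0, 0], [0, 0.025, 0.1967, 0, 0, 0], [-0.0333, 0.025, 0.2367, 0, 0, 0], [-0.0633, 0.025, 0.27, 0, 0, 0]]]' | python3 nudge.py
echo '[[[-0.0067, 0, 0.0083, 0, 0, 0], [-0.0067, 0, 0.0083, 0, 0, 0], [-0.0067, 0, 0.0083, 0, 0, 0]]]' | python3 nudge.py
python3 -c "
from h import *
a,_=snap('top');b,_=snap('scene')
a=cv2.resize(a[130:250,200:360],None,fx=2.5,fy=2.5);b=cv2.resize(b[100:280,140:340],None,fx=1.667,fy=1.667)
cv2.imwrite('pics/c4.png',cv2.cvtColor(cv2.hconcat([a,b]),cv2.COLOR_RGB2BGR))
go((-12,156,15),(-12,156,25),tilt=.7,yaw=.11)"
```

```text
clock: 6.35
eef_pos: [602.4, 103.8, 23.5]
eef_rot: [-3.141, -0.69, 0.109]
wrist_force: [0.2, 0.5, 0.8]
finger_gap: 0.6
finger_force: 0.0
clock: 6.65
eef_pos: [604.8, 104.1, 23.6]
eef_rot: [3.137, -0.691, 0.117]
wrist_force: [-0.3, -0.6, -0.2]
finger_gap: 0.8
finger_force: 0.0
clock 6.8 stand pos [ -9.1 201.3  23.7] F [ 1.2 -0.  -0.3] gap 0 q [ 0.11  0.45  2.   -0.03  0.    1.59]
(-12, 156, 15) -> [-14.9  43.7  -0.9] [-0.     0.009  0.007]
(-12, 156, 25) -> [-8.5 43.8 -8.6] [-0.     0.009  0.007]
```

View pics/c4.png

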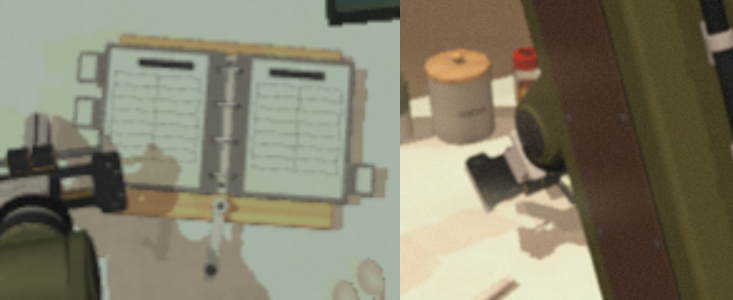

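Scaled: -14 mm / 600 = -0.0233, -10 mm / 600 = -0.0167, -0.2 rad / 3.1416 = -0.0637.

```bash
echo '[[[-0.0167, 0, -0.0167, 0, -0.0223, 0], [-0.0233, 0, 0, 0, -0.0446, 0], [-0.0233, 0, 0, 0, -0.0637, 0], [-0.0233, 0, 0, 0, -0.0637, 0], [-0.0233, 0, 0, 0, -0.0637, 0]]]' | python3 nudge.py
python3 -c "
from h import *
go((-16,200,14),(-16,156,14),tilt=.5,yaw=.11)"
```

```text
clock: 7.25
eef_pos: [593.5, 102.5, 13.8]
eef_rot: [3.136, -0.491, 0.118]
wrist_force: [-0.3, -0.9, -1.0]
finger_gap: 0.4
finger_force: 0.0
clock 7.2 stand pos [-20.1 198.8  13.8] F [-0.3 -0.9 -1. ] gap 0 q [ 0.11  0.46  1.9  -0.01  0.28  1.57]
(-16, 200, 14) -> [ 3.8 -0.3  1.8] [0.001 0.009 0.007]
(-16, 156, 14) -> [-4.1 42.8 -2.2] [0.001 0.009 0.007]
```

```bash
echo '[[[-0.0017, 0.0167, -0.0017, 0, 0, 0], [-0.0033, 0.0333, -0.0017, 0, 0, 0], [-0.005, 0.05, -0.0033, 0, 0, 0], [-0.0067, 0.0633, -0.0033, 0, 0, 0], [-0.0067, 0.0717, -0.0033, 0, 0, 0]]]' | python3 nudge.py
python3 -c "
from h import *
snap('top','t5.png')
go((-16,156,18),(-16,156,24),(-16,157,32),(-16,157.5,47),tilt=.5,yaw=.11)"
```

```text
clock: 7.75
eef_pos: [593.3, 58.7, 13.1]
eef_rot: [3.136, -0.49, 0.118]
wrist_force: [-0.9, 1.7, 0.2]
finger_gap: 0.3
finger_force: 0.5
clock 7.8 stand pos [-16.2 154.8  13.1] F [-1.  -1.2 -1.1] gap 0 q [0.02 0.45 1.92 0.15 0.28 1.34]
(-16, 156, 18) -> [ 2.7 -1.1 -4.1] [0.002 0.011 0.007]
(-16, 156, 24) -> [ 5.5 -1.  -9.4] [0.002 0.011 0.007]
(-16, 157, 32) -> [  9.5  -2.  -16.4] [0.002 0.011 0.007]
(-16, 157.5, 47) -> [ 16.6  -2.4 -29.6] [0.002 0.011 0.007]
```

Scaled: -30 mm / 600 = -0.05, -23 mm / 600 = -0.0383.

```bash
echo '[[[0.005, -0.0017, -0.0067, 0, 0, 0], [0.0083, -0.0017, -0.015, 0, 0, 0], [0.015, -0.0033, -0.0267, 0, 0, 0], [0.0217, -0.0033, -0.0383, 0, 0, 0], [0.0283, -0.0033, -0.05, 0, 0, 0]]]' | python3 nudge.py
python3 -c "
from h import *
a,d=snap('top');b,_=snap('scene')
W=world('top',d);L=S.inv().apply((W-O).reshape(-1,3)).reshape(W.shape)
for x in (-40,0,30,50,65):
  print(x,[ (y,np.median(L[...,2][(abs(L[...,0]-x)<6)&(abs(L[...,1]-y)<5)]).round(0)) for y in (20,50,80,110,130,145,155)])
a=cv2.resize(a[130:250,200:360],None,fx=2.5,fy=2.5);b=cv2.resize(b[100:280,140:340],None,fx=1.667,fy=1.667)
cv2.imwrite('pics/c5.png',cv2.cvtColor(cv2.hconcat([a,b]),cv2.COLOR_RGB2BGR))
go((-16,148.8,77),(-16,134.6,103),tilt=.5,yaw=.11)"
```

```text
clock: 8.3
eef_pos: [594.4, 61.7, 48.5]
eef_rot: [3.136, -0.489, 0.119]
wrist_force: [-1.9, -0.5, -1.4]
finger_gap: 0.4
finger_force: 0.8
-40 [(20, np.float64(47.0)), (50, np.float64(54.0)), (80, np.float64(186.0)), (110, np.float64(162.0)), (130, np.float64(164.0)), (145, np.float64(169.0)), (155, np.float64(163.0))]
0 [(20, np.float64(48.0)), (50, np.float64(54.0)), (80, np.float64(63.0)), (110, np.float64(70.0)), (130, np.float64(73.0)), (145, np.float64(78.0)), (155, np.float64(79.0))]
30 [(20, np.float64(47.0)), (50, np.float64(54.0)), (80, np.float64(63.0)), (110, np.float64(69.0)), (130, np.float64(72.0)), (145, np.float64(1.0)), (155, np.float64(-0.0))]
50 [(20, np.float64(48.0)), (50, np.float64(55.0)), (80, np.float64(62.0)), (110, np.float64(71.0)), (130, np.float64(71.0)), (145, np.float64(37.0)), (155, np.float64(37.0))]
65 [(20, np.float64(47.0)), (50, np.float64(54.0)), (80, np.float64(62.0)), (110, np.float64(68.0)), (130, np.float64(72.0)), (145, np.float64(36.0)), (155, np.float64(38.0))]
clock 8.4 stand pos [-15.2 158.2  49. ] F [-2.8  1.  -0.9] gap 1 q [0.02 0.39 1.91 0.11 0.36 1.38]
(-16, 148.8, 77) -> [ 10.8   9.2 -26. ] [0.001 0.01  0.008]
(-16, 134.6, 103) -> [ 20.4  23.2 -50.2] [0.001 0.01  0.008]
```

View pics/c5.png

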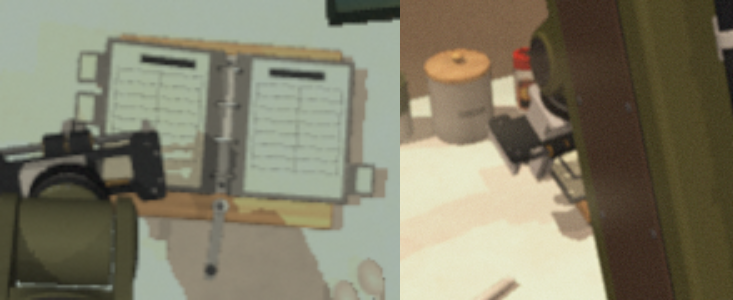

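```bash
python3 -c "
from h import *
go(*[(-15.5,round(148*np.cos(t)+12.5,1),round(11+148*np.sin(t),1)) for t in np.arange(.3,2.05,.1)],tilt=.49,yaw=.118)"
```

```text
clock 8.4 stand pos [-15.2 158.2  49. ] F [-2.8  1.  -0.9] gap 1 q [0.02 0.39 1.91 0.11 0.36 1.38]
(-15.5, np.float64(153.9), np.float64(54.7)) -> [ 1.6  4.2 -5.6] [ 0.005 -0.     0.001]
(-15.5, np.float64(148.8), np.float64(68.6)) -> [  7.2   9.3 -18.3] [ 0.005 -0.     0.001]
(-15.5, np.float64(142.4), np.float64(82.0)) -> [ 12.4  15.6 -30.7] [ 0.005 -0.     0.001]
(-15.5, np.float64(134.6), np.float64(94.6)) -> [ 16.9  23.3 -42.5] [ 0.005 -0.     0.001]
(-15.5, np.float64(125.7), np.float64(106.3)) -> [ 20.8  32.1 -53.7] [ 0.005 -0.     0.001]
(-15.5, np.float64(115.6), np.float64(117.2)) -> [ 24.1  42.  -64.2] [ 0.005 -0.     0.001]
(-15.5, np.float64(104.5), np.float64(126.9)) -> [ 26.7  52.9 -73.8] [ 0.005 -0.     0.001]
(-15.5, np.float64(92.5), np.float64(135.5)) -> [ 28.5  64.7 -82.5] [ 0.005 -0.     0.001]
(-15.5, np.float64(79.6), np.float64(142.9)) -> [ 29.7  77.4 -90.2] [ 0.005 -0.     0.001]
(-15.5, np.float64(66.1), np.float64(148.9)) -> [ 30.1  90.6 -96.7] [ 0.005 -0.     0.001]
(-15.5, np.float64(52.1), np.float64(153.6)) -> [  29.7  104.4 -102.1] [ 0.005 -0.     0.001]
(-15.5, np.float64(37.7), np.float64(156.8)) -> [  28.6  118.5 -106.3] [ 0.005 -0.     0.001]
(-15.5, np.float64(23.0), np.float64(158.6)) -> [  26.8  132.9 -109.2] [ 0.005 -0.     0.001]
(-15.5, np.float64(8.2), np.float64(158.9)) -> [  24.3  147.4 -110.8] [ 0.005 -0.     0.001]
(-15.5, np.float64(-6.6), np.float64(157.8)) -> [  21.1  161.9 -111.2] [ 0.005 -0.     0.001]
(-15.5, np.float64(-21.1), np.float64(155.1)) -> [  17.2  176.  -110.1] [ 0.005 -0.     0.001]
(-15.5, np.float64(-35.3), np.float64(151.1)) -> [  12.7  189.9 -107.9] [ 0.005 -0.     0.001]
(-15.5, np.float64(-49.1), np.float64(145.6)) -> [   7.6  203.4 -104.3] [ 0.005 -0.     0.001]
```

Units first: shifts go in shares of 60 cm and turns go in shares of pi rad. So -54 mm / 600 = -0.09, -42 mm / 600 = -0.07.

```bash
echo '[[[0.005, 0.0067, -0.01, 0, 0, 0], [0.0117, 0.015, -0.03, 0, 0, 0], [0.02, 0.0267, -0.0517, 0, 0, 0], [0.0283, 0.0383, -0.07, 0, 0, 0], [0.035, 0.0533, -0.09, 0, 0, 0]]]' | python3 nudge.py
echo '[[[0.005, 0.0167, -0.0167, 0, 0, 0], [0.01, 0.035, -0.0333, 0, 0, 0], [0.0133, 0.055, -0.0483, 0, 0, 0], [0.015, 0.075, -0.06, 0, 0, 0], [0.015, 0.0967, -0.0717, 0, 0, 0]]]' | python3 nudge.py
python3 -c "
from h import *
a,d=snap('top');b,_=snap('scene')
a=cv2.resize(a[130:250,200:360],None,fx=2.5,fy=2.5);b=cv2.resize(b[100:280,140:340],None,fx=1.667,fy=1.667)
cv2.imwrite('pics/c6.png',cv2.cvtColor(cv2.hconcat([a,b]),cv2.COLOR_RGB2BGR))
go(*[(-15.5,round(148*np.cos(t)+12.5,1),round(11+148*np.sin(t),1)) for t in np.arange(1.3,2.35,.1)],tilt=.49,yaw=.118)"
```

```text
clock: 8.9
eef_pos: [591.3, 28.7, 106.6]
eef_rot: [3.136, -0.489, 0.119]
wrist_force: [-1.2, 0.2, -0.9]
finger_gap: 0.7
finger_force: 0.8
clock: 9.4
eef_pos: [586.0, -30.7, 148.9]
eef_rot: [3.136, -0.49, 0.119]
wrist_force: [0.1, -0.1, 0.5]
finger_gap: 0.4
finger_force: 0.1
clock 9.5 stand pos [-15.4  64.9 149.3] F [ 0.1 -0.2  0.9] gap 0 q [-0.18  0.2   1.86  0.23  0.61  1.12]
(-15.5, np.float64(52.1), np.float64(153.6)) -> [-0.3 12.5 -5. ] [ 0.007 -0.001 -0.001]
(-15.5, np.float64(37.7), np.float64(156.8)) -> [-1.4 26.7 -9.1] [ 0.007 -0.001 -0.001]
(-15.5, np.float64(23.0), np.float64(158.6)) -> [ -3.2  41.1 -12. ] [ 0.007 -0.001 -0.001]
(-15.5, np.float64(8.2), np.float64(158.9)) -> [ -5.7  55.6 -13.6] [ 0.007 -0.001 -0.001]
(-15.5, np.float64(-6.6), np.float64(157.8)) -> [ -8.9  70.1 -14. ] [ 0.007 -0.001 -0.001]
(-15.5, np.float64(-21.1), np.float64(155.1)) -> [-12.8  84.2 -12.9] [ 0.007 -0.001 -0.001]
(-15.5, np.float64(-35.3), np.float64(151.1)) -> [-17.2  98.1 -10.6] [ 0.007 -0.001 -0.001]
(-15.5, np.float64(-49.1), np.float64(145.6)) -> [-22.3 111.6  -7. ] [ 0.007 -0.001 -0.001]
(-15.5, np.float64(-62.2), np.float64(138.8)) -> [-27.9 124.4  -2.2] [ 0.007 -0.001 -0.001]
(-15.5, np.float64(-74.6), np.float64(130.7)) -> [-33.9 136.5   3.8] [ 0.007 -0.001 -0.001]
(-15.5, np.float64(-86.1), np.float64(121.4)) -> [-40.4 147.7  11. ] [ 0.007 -0.001 -0.001]
```

View pics/c6.png

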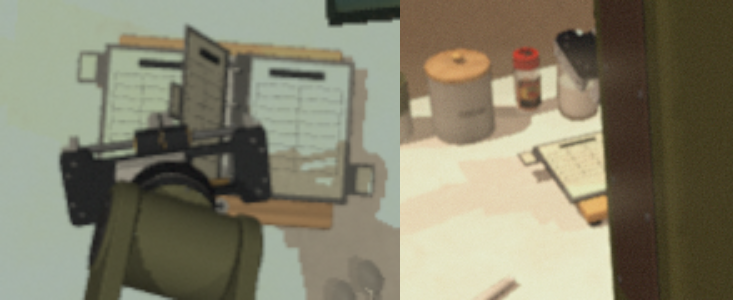

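Scaled: 70 mm / 600 = 0.1167, 55 mm / 600 = 0.0917.

```bash
echo '[[[0, 0.02, -0.0083, 0, 0, 0], [-0.0017, 0.0433, -0.015, 0, 0, 0], [-0.005, 0.0683, -0.02, 0, 0, 0], [-0.0083, 0.0917, -0.0217, 0, 0, 0], [-0.0133, 0.1167, -0.0217, 0, 0, 0]]]' | python3 nudge.py
echo '[[[-0.005, 0.0233, 0, 0, 0, 0], [-0.0133, 0.045, 0.0033, 0, 0, 0], [-0.0217, 0.0667, 0.01, 0, 0, 0], [-0.0217, 0.0667, 0.01, 0, 0, 0], [-0.0217, 0.0667, 0.01, 0, 0, 0]]]' | python3 nudge.py
echo '[[[0, 0, 0, 0, 0, 0], [0, 0, 0, 0, 0, 0], [0, 0, 0, 0, 0, 0], [0, 0, 0, 0, 0, 0], [0, 0, 0, 0, 0, 0]]]' | python3 nudge.py
python3 -c "
from h import *
a,d=snap('top');b,_=snap('scene')
W=world('top',d);L=S.inv().apply((W-O).reshape(-1,3)).reshape(W.shape)
for x in (0,30,50,65):
  print(x,[ (y,np.median(L[...,2][(abs(L[...,0]-x)<6)&(abs(L[...,1]-y)<5)]).round(0)) for y in (50,110,145,-40,-110,-130,-145,-155)])
a=cv2.resize(a[130:250,200:360],None,fx=2.5,fy=2.5)
cv2.imwrite('pics/c7.png',cv2.cvtColor(a,cv2.COLOR_RGB2BGR))
go((-120,30,200),(-158,26,100))"
```

```text
clock: 10.0
eef_pos: [581.0, -101.0, 156.1]
eef_rot: [3.136, -0.489, 0.119]
wrist_force: [0.3, -0.3, -0.2]
finger_gap: 0.1
finger_force: 0.0
clock: 10.5
eef_pos: [577.0, -141.2, 144.7]
eef_rot: [3.136, -0.489, 0.118]
wrist_force: [-0.1, 0.5, -0.0]
finger_gap: 0.3
finger_force: 0.0
clock: 11.0
eef_pos: [577.0, -141.3, 144.7]
eef_rot: [3.136, -0.489, 0.119]
wrist_force: [0.0, 0.2, -0.0]
finger_gap: 0.6
finger_force: 0.0
0 [(50, np.float64(38.0)), (110, np.float64(37.0)), (145, np.float64(-2.0)), (-40, np.float64(40.0)), (-110, np.float64(41.0)), (-130, np.float64(41.0)), (-145, np.float64(42.0)), (-155, np.float64(41.0))]
30 [(50, np.float64(37.0)), (110, np.float64(38.0)), (145, np.float64(1.0)), (-40, np.float64(41.0)), (-110, np.float64(42.0)), (-130, np.float64(40.0)), (-145, np.float64(-1.0)), (-155, np.float64(-1.0))]
50 [(50, np.float64(38.0)), (110, np.float64(37.0)), (145, np.float64(37.0)), (-40, np.float64(42.0)), (-110, np.float64(42.0)), (-130, np.float64(40.0)), (-145, np.float64(-1.0)), (-155, np.float64(-0.0))]
65 [(50, np.float64(37.0)), (110, np.float64(39.0)), (145, np.float64(37.0)), (-40, np.float64(41.0)), (-110, np.float64(41.0)), (-130, np.float64(41.0)), (-145, np.float64(-2.0)), (-155, np.float64(-2.0))]
clock 11.1 stand pos [-15.1 -45.6 144.7] F [ 0.1 -0.1  0.4] gap 1 q [-0.41  0.24  1.83  0.38  0.68  0.8 ]
(-120, 30, 200) -> [-51.  -95.  -90.3] [-0.045 -0.488  0.201]
(-158, 26, 100) -> [-131.5  -99.3  -19.9] [-0.045 -0.488  0.201]
```

View pics/c7.png

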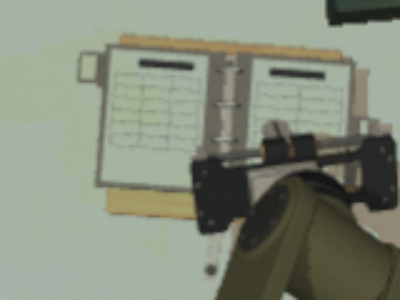

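Scaled: -95 mm / 600 = -0.1583, -90 mm / 600 = -0.15, -0.488 rad / 3.1416 = -0.1553.

```bash
echo '[[[-0.0083, -0.0333, -0.0583, -0.0032, -0.0382, 0.0159], [-0.025, -0.075, -0.1167, -0.0064, -0.0764, 0.0318], [-0.05, -0.1167, -0.15, -0.0095, -0.1146, 0.0477], [-0.085, -0.1583, -0.15, -0.0143, -0.1553, 0.0637], [-0.085, -0.1583, -0.15, -0.0143, -0.1553, 0.0637]]]' | python3 nudge.py
python3 -c "
from h import *
P=ray('top',np.array([[209,270],[221,205]])/2.5+[200,130]-.3,[62.5,47])
k=S.inv().apply(P-O);print(k.round(1)); v=k[0]-k[1]; print(np.arctan2(-v[1],-v[0]))
go((-160,32,100),(-160,32,53))"
```

```text
clock: 11.6
eef_pos: [478.7, -55.1, 199.4]
eef_rot: [3.141, 0.004, -0.086]
wrist_force: [0.8, 0.2, -0.0]
finger_gap: 0.8
finger_force: 0.0
[[-157.6    6.8   62.5]
 [ -88.5   -1.5   47. ]]
-0.11881692689184482
clock 11.6 stand pos [-120.5   31.7  199.4] F [ 0.8  0.2 -0. ] gap 1 q [-0.19  0.16  1.71 -0.    1.28  1.47]
(-160, 32, 100) -> [-39.   -0.4  99.5] [0.    0.004 0.002]
(-160, 32, 53) -> [-38.8  -0.4 146.5] [0.    0.004 0.002]
```

Scaled: 146 mm / 600 = 0.2433, 125 mm / 600 = 0.2083.

```bash
echo '[[[-0.0333, 0, 0.0667, 0, 0, 0], [-0.065, 0, 0.1417, 0, 0, 0], [-0.065, 0, 0.2083, 0, 0, 0], [-0.065, 0, 0.2433, 0, 0, 0], [-0.065, 0, 0.2433, 0, 0, 0]]]' | python3 nudge.py
echo '[[[0.0083, 0.015, 0, 0, 0, 0], [0.0067, 0.03, 0, 0, 0, 0], [0.0033, 0.05, 0, 0, 0, 0], [0.005, 0.07, 0, 0, 0, 0], [0.0083, 0.0867, 0, 0, 0, 0]]]' | python3 nudge.py
echo '[[[0.0067, 0.015, 0, 0, 0, 0], [0.015, 0.03, 0, 0, 0, 0], [0.025, 0.0433, 0, 0, 0, 0], [0.0383, 0.055, 0, 0, 0, 0], [0.0517, 0.065, 0, 0, 0, 0]]]' | python3 nudge.py
echo '[[[0.015, 0.0067, 0, 0, 0, 0], [0.0317, 0.0117, 0, 0, 0, 0], [0.0483, 0.015, 0, 0, 0, 0], [0.065, 0.015, 0, 0, 0, 0], [0.0817, 0.0117, 0, 0, 0, 0]]]' | python3 nudge.py
echo '[[[0.0083, -0.0017, 0, 0, 0, 0], [0.0167, -0.005, 0, 0, 0, 0], [0.0167, -0.005, 0, 0, 0, 0]]]' | python3 nudge.py
python3 -c "
from h import *
go((-64.3,-63.2,53),(-90,-80,53),(-150,0,200))"
```

```text
clock: 12.1
eef_pos: [439.1, -53.8, 51.4]
eef_rot: [-3.141, 0.003, -0.087]
wrist_force: [-0.6, 0.4, -0.1]
finger_gap: 0.8
finger_force: 0.0
clock: 12.6
eef_pos: [441.1, -107.2, 54.4]
eef_rot: [3.141, -0.001, -0.088]
wrist_force: [2.1, 1.7, 1.0]
finger_gap: 0.7
finger_force: 1.3
clock: 13.1
eef_pos: [468.8, -148.0, 53.5]
eef_rot: [3.142, 0.001, -0.087]
wrist_force: [-0.2, 0.8, 0.4]
finger_gap: 0.4
finger_force: 0.2
clock: 13.6
eef_pos: [517.3, -158.5, 53.6]
eef_rot: [-3.142, 0.001, -0.087]
wrist_force: [-1.8, 0.8, -0.4]
finger_gap: 0.5
finger_force: 0.6
clock: 13.9
eef_pos: [527.2, -156.2, 53.7]
eef_rot: [3.141, 0.0, -0.086]
wrist_force: [-0.2, -0.2, -0.5]
finger_gap: 0.5
finger_force: 0.0
clock 13.9 stand pos [-63.4 -64.7  53.7] F [-0.2 -0.2 -0.5] gap 1 q [-0.35  0.47  1.66 -0.    1.    1.3 ]
(-64.3, -63.2, 53) -> [-0.9 -1.5  0.7] [0.    0.    0.002]
(-90, -80, 53) -> [-26.7  15.3   0.7] [0.    0.    0.002]
(-150, 0, 200) -> [ -86.6  -64.8 -146.3] [0.    0.    0.002]
```

Back off the way it came, rise, move away to the front-left and look.

Scaled: -120 mm / 600 = -0.2, -100 mm / 600 = -0.1667.

```bash
echo '[[[-0.025, 0.0133, 0, 0, 0, 0], [-0.0417, 0.0167, -0.0333, 0, 0, 0], [-0.0667, 0.0167, -0.1, 0, 0, 0], [-0.1, -0.0333, -0.1667, 0, 0, 0], [-0.1333, -0.1, -0.2, 0, 0, 0]]]' | python3 nudge.py
echo '[[[-0.0167, -0.075, -0.0167, 0, 0, 0], [-0.0333, -0.15, -0.0333, 0, 0, 0], [-0.05, -0.2167, -0.0333, 0, 0, 0], [-0.0667, -0.2833, -0.0333, 0, 0, 0], [-0.0667, -0.3333, -0.0333, 0, 0, 0]]]' | python3 nudge.py
python3 -c "
from h import *
a,d=snap('top');P=(220,140)
a=cv2.resize(a[130:250,200:360],None,fx=4,fy=4)
cv2.imwrite('pics/c8.png',cv2.cvtColor(a,cv2.COLOR_RGB2BGR))
go()"
```

```text
clock: 14.4
eef_pos: [453.0, -92.2, 175.3]
eef_rot: [3.141, -0.003, -0.089]
wrist_force: [0.5, 0.9, 0.3]
finger_gap: 0.3
finger_force: 0.0
clock: 14.9
eef_pos: [429.7, 112.9, 193.1]
eef_rot: [-3.141, -0.001, -0.086]
wrist_force: [0.7, -0.3, -0.8]
finger_gap: 0.5
finger_force: 0.0
clock 14.9 stand pos [-183.7  197.3  193.1] F [-0.5  0.2  1. ] gap 1 q [0.18 0.08 1.82 0.   1.25 1.83]
```

View pics/c8.png

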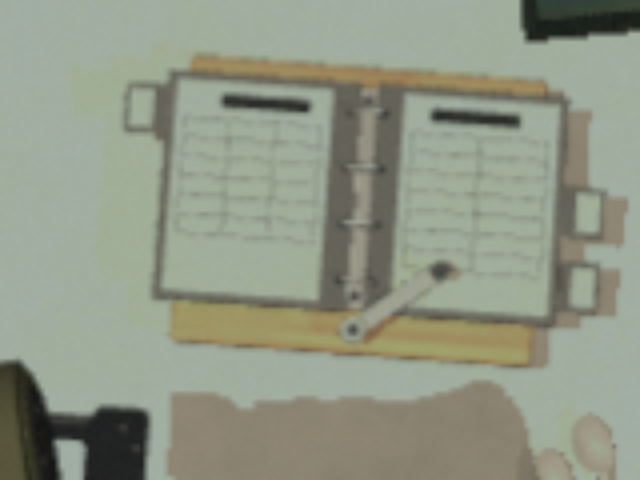

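```bash
python3 -c "
from h import *
k=S.inv().apply(ray('top',np.array([[441,269],[352,329]])/4+[200,130]-.3,[62.5,47])-O); v=k[0]-k[1]; t=np.arctan2(-v[1],-v[0]);print(k.round(1),t)
if t>2.02: print(manip.sign_off())"
```

```text
[[-46.6 -55.3  62.5]
 [-89.2  -0.4  47. ]] 2.2303265373875156
the job is handed in; nothing more can be done
None
```

The job is handed in, but I haven't seen a verdict. In the last camera check the top leaf lay flat on the right-hand page, the next leaf was still down on the left, and the keeper pointed about 2.23 rad over the turned leaf; the arm kept clear of the ramekins and marker, though I didn't re-measure them.

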